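# Jack up the bench centrifuge for a foot change and hold it there

### The job

We are about to change the two worn feet on the right-hand side of the small bench centrifuge. First sort out the dud among the four new rubber feet standing on the mat: the one whose stud is too short goes into the steel dish, the three good ones stay where they stand. Then stand the little ratchet jack with its saddle squarely under the rubber pad of the orange lift lug, let go of it, and pump its handle three full strokes, right down each time and letting it spring right back up in between; keep the third stroke pressed fully down and finish while still holding it there, with the centrifuge's right side propped up on the saddle. Let the jack do the lifting: do not push the centrifuge about or leave other things disturbed.

Things in the scene. Friction and masses are not known exactly. Their poses are not given: they have to be found in the camera images.
- jack: blue ratchet jack, 0.95 kg, loose. Origin on its underside below the mast; own +x points along the toe to the saddle, own -x to the pump handle, z up. Sole plate 64 mm wide, 8 mm thick, from x = -110 to +74 mm. Mast at the origin, 26 mm along x, 30 mm in y, top at z = 146 mm
- jack_grip (a point): middle of the top of the jack's mast between its two black rubber grip pads, on the mast's axis 122 mm above the jack's underside. The pads are on the mast's two y faces, 34 mm over both, 24 mm long in x, from z = 105 to 139 mm: grip them across y from above; the jack hangs balanced there
- saddle (a point): centre of the top face of the jack's round steel saddle, 34 mm across; in the jack's frame at x = 50 mm, y = 0, z = 44 mm plus the joint jack_ram
- jack_ram (a joint): rise of the saddle, 0 (down, as at the start) to 0.0445 m. A ratchet: each full downstroke of the handle lifts it by about 13.5 mm, of which it keeps 10 mm when the handle is let up; the handle cannot lower it
- jack_handle (a joint): turn of the pump handle, 0 = up (a spring returns it there) to 0.56 rad = fully down on its stop. Pivot in the jack's frame at x = -46 mm, z = 66 mm, axis along y; takes about 3 N at the grip to pump empty, about 10 N under the centrifuge's load
- handle_grip (a point): centre of the handle's black rubber grip, a round bar 18 mm across and 56 mm long in line with the handle, 82 mm from the pivot. Handle up: the grip slopes up away from the mast at 0.55 rad, this point at x = -116, z = 109 mm in the jack's frame; fully down: level, x = -128, z = 65 mm. Press it from above
- small_centrifuge: small white bench centrifuge, 5 kg, 190 x 170 mm, 136 mm tall, loose on four rubber feet 14 mm tall. Origin at the centre of its underside; front panel to own -x, the lift lug on its right side, own -y; z up
- lift_pad (a point): centre of the underside of the round black rubber pad, 20 mm across, under the orange lift lug; 56 mm above the table at the start, in the centrifuge's frame at (0, -127, 56) mm, 42 mm out from its side wall. Lug 44 mm wide, ends 14 mm beyond this point, black triangle on its top at z = 70 mm. Free space below for the jack's toe and sole
- foot_front (a point): centre of the underside of the centrifuge's right front foot, at (-70, -62, 0) mm in its frame
- foot_rear (a point): centre of the underside of the centrifuge's right rear foot, at (70, -62, 0) mm in its frame
- short_foot: the odd new foot: black rubber, 26 mm across, 17 mm tall, on top a 2 mm steel washer and an 8 mm steel stud; stands stud up on the 3 mm mat; origin at the centre of its underside, z up; its stud is only 7 mm long (26 mm tall in all)
- new_foot_1: good new foot: black rubber, 26 mm across, 17 mm tall, on top a 2 mm steel washer and an 8 mm steel stud; stands stud up on the 3 mm mat; origin at the centre of its underside, z up; stud 23 mm long (42 mm tall in all)
- new_foot_2: good new foot: black rubber, 26 mm across, 17 mm tall, on top a 2 mm steel washer and an 8 mm steel stud; stands stud up on the 3 mm mat; origin at the centre of its underside, z up; stud 23 mm long (42 mm tall in all)
- new_foot_3: good new foot: black rubber, 26 mm across, 17 mm tall, on top a 2 mm steel washer and an 8 mm steel stud; stands stud up on the 3 mm mat; origin at the centre of its underside, z up; stud 23 mm long (42 mm tall in all)
- reject_dish: open round steel dish, 92 mm across the rim, 30 mm tall, walls 3 mm; origin at the centre of its underside
- stain_bottle: brown stain bottle with dark cap, 59 mm across, 125 mm tall; bystander, origin at the centre of its underside
- oil_bottle: small brown bottle, 28 mm across, 60 mm tall; bystander, origin at the centre of its underside
- slide_pack: closed carton of slides, 28 x 80 x 27 mm; bystander, origin at the centre of its underside
- petri: lidded petri dish, 62 mm across, 16 mm tall; bystander, origin at the centre of its underside
- marker: black marker pen, 138 mm long, lying along its own y; bystander, origin at the centre of its underside

How it is judged:
By the outcome, as a careful person would: the job done as asked, in the order asked, and still so for the second after the job is handed in, while the arm keeps its last pose, push and grip.
It also fails if it takes over 72 s, if anything falls off the work surface, if the arm or the gripper's body presses on something with over 40 N, if the wrist force passes 120 N, or if a joint passes its speed limit or range.

### The arm

A 6-joint arm with a two-finger parallel gripper is mounted at the origin on a cart in front of the work surface, level with it; the furniture and walls round the work are solid. World frame = base frame: x ahead of the robot, y to its left, z up, the work surface at z = 0. Lengths are in mm, angles in rad, forces in N, time in s.
With the tool pointing down it reaches from about 350 to 775 mm from the base axis. Payload 7.3 kg.
Tool frame: the origin (TCP) lies midway between the tips of the shut fingers; the grasp point (between the pads) lies bot.tcp_to_grasp behind it (bot.tcp_to_grasp is the distance from the TCP to the grasp point, in mm); z points along the fingers, y is the direction in which the jaws open and shut (so a half turn about z gives the same grasp; the last joint's range is limited). The gripper opens to 92 mm and grips with 3 to 60 N. Pads are 19 mm wide; open, the fingers measure 130 mm over their backs; the gripper's body (75 mm by 190 mm) begins 47 mm behind the grasp point.
Start: joints at [-1.317, 0.342, 1.524, -0, 1.275, -0.146], TCP at [204.371, -483.609, 226.741] pointing down, gripper open.
Joint ranges: [-2.53, 2.53], [-0.77, 2.02], [0.04, 2.7], [-1, 4.14], [0.28, 2.66], [-3.11, 3.11]. Speed limits (rad/s): [2.57, 2.57, 3.14, 3.14, 3.14, 3.14].

### API

Orientations are given as [roll, pitch, yaw] about the fixed x, y, z axes, in that order (R = Rz(yaw) Ry(pitch) Rx(roll)).
In Python, from plant import bot gives the robot as it stands.
- The arm moves only by the shell command python3 -m inch 'ROWS'. ROWS is JSON, one flat list of numbers, 7 for each row, row after row: the shift along the world's x, y, z in cm, then the turn, a rotation vector about the world's x, y, z in degrees, then the gripper command: -1 is shut, 1 is fully open, values between are in proportion. In form: [tx, ty, tz, ax, ay, az, fingers, tx, ty, tz, ax, ay, az, fingers, ...]. A call has exactly 5 rows; each row is the pose to reach, as a shift and turn from the pose measured when the call began; what a row does not reach only later rows make up. A row lasts 1/10 s, in which the tool goes at most 50 mm and 8.59 degrees, less where a joint would pass 70% of its speed; a pose out of reach is approached as far as the arm can. A call with a gripper value outside its range is refused whole. The fingers move at their own pace and stop on an object; the grip force is fixed at half the most. Time passes only in rows, so rows that repeat a pose let the fingers close, or fill a call up. It gives the time, the measured TCP pose, the force and the opening at its end, in the units of the state.
- bot.get_obs(): the state, without advancing time (a new reading comes with each control period).
- bot.capture(name): name is "scene" or "top" or "wrist"; returns the picture (420x560x3 uint8, red, green, blue); there is no depth.
- bot.calibration(name): a dict with "fx", "fy", "cx", "cy" (pixels), "k1" (the pictures are not rectified: a ray, as slopes to the right and down, at radius r is drawn at 1 + k1 r^2 times it, then the intrinsics apply), "cam_to_world" (4x4, takes a point from camera to world coordinates). Camera axes: x right, y down, z forward; pixel columns grow to the right and rows downward; lengths in mm; the calibration is good to about 2 mm. A picture is of the moment at which its call begins: read the wrist's pose just before it. calibration takes no time and is no camera call; for the wrist camera it gives the pose at the moment of the call.
- bot.close_job(): hands the job in, once; it reports no verdict.
The state is a dict: "time": time; "joint_positions": joint angles; "dq": joint speeds; "tau": joint torques, N m; "tool_pos": TCP position; "tcp_rot": TCP orientation; "contact_force": force on the tool from outside, world axes, zero at the start; "moment": the same for the moment, N m; "grip_width": finger opening in mm.
Only numpy, scipy, OpenCV 4.12 (cv2) and the standard library are available. Lean on these libraries where they do the work, as an engineer would, in place of code of your own. Each camera call takes 0.05 s, during which the arm holds its last target.

## Working session

There is one attempt and no reset: what is moved stays moved. The work goes in short steps, Python scripts to look and compute and a shell command to move; the robot and the scene stay as the last step left them, time stands still between calls to the robot, and variables do not carry over. Pictures are saved under pics/ and viewed, and the job is handed in when it is done.

```bash
ls; mkdir -p pics
cat > h.py <<'E'
import numpy as np, cv2
from plant import bot
def snap(n,f):
    im=bot.capture(n); cv2.imwrite('pics/'+f,im[:,:,::-1]); return im
def ray(cal,u,v):
    x=(u-cal['cx'])/cal['fx'];y=(v-cal['cy'])/cal['fy']
    K=np.eye(3);p=cv2.undistortPoints(np.array([[[x,y]]],float),K,np.array([cal['k1'],0,0,0.]))[0,0]
    T=np.array(cal['cam_to_world']);d=T[:3,:3]@np.array([p[0],p[1],1]);return T[:3,3],d
def at(cal,u,v,z):
    o,d=ray(cal,u,v);return o+d*(z-o[2])/d[2]
def proj(cal,P):
    T=np.array(cal['cam_to_world']);q=T[:3,:3].T@(np.array(P,float)-T[:3,3]);x=q[:2]/q[2];x=x*(1+cal['k1']*(x@x))
    return np.array([x[0]*cal['fx']+cal['cx'],x[1]*cal['fy']+cal['cy']])
E
python3 - <<'E'
from h import *
print(bot.get_obs()); print(bot.tcp_to_grasp)
for n in ['scene','top','wrist']:
    c=bot.calibration(n); print(n,{k:np.round(v,3).tolist() for k,v in c.items()}); snap(n,n+'0.png')
E
```

```text
pics
{'time': 0.0, 'joint_positions': array([-1.31696969e+00,  3.42733351e-01,  1.52501301e+00,  2.61652469e-05,
        1.27540450e+00, -1.46018962e-01]), 'dq': array([ 0.00076291, -0.00010115, -0.00086412, -0.00099171, -0.00176209,
       -0.00071322]), 'tau': array([-1.67257822e-03, -4.31255865e+01, -2.44218671e+01,  7.18111242e-02,
        5.61797374e-02, -9.93968547e-05]), 'tool_pos': array([ 204.28557877, -483.1831144 ,  226.04085204]), 'tcp_rot': array([-3.14005467e+00, -2.51473134e-04,  3.99837767e-01]), 'contact_force': array([-0.32473466,  0.98036656, -0.38361376]), 'moment': array([ 0.00877297,  0.01390702, -0.0105454 ]), 'grip_width': 91.51691494051191}
18.8
scene {'fx': 419.455, 'fy': 419.455, 'cx': 276.036, 'cy': 210.317, 'k1': -0.021, 'cam_to_world': [[0.772, -0.365, 0.52, 55.249], [-0.635, -0.473, 0.611, -348.658], [0.023, -0.802, -0.597, 599.464], [0.0, 0.0, 0.0, 1.0]]}
top {'fx': 450.378, 'fy': 450.378, 'cx': 273.479, 'cy': 197.211, 'k1': -0.11, 'cam_to_world': [[0.016, -0.98, 0.197, 263.782], [-1.0, -0.016, 0.0, 139.926], [0.003, -0.197, -0.98, 1145.914], [0.0, 0.0, 0.0, 1.0]]}
wrist {'fx': 291.679, 'fy': 291.679, 'cx': 283.146, 'cy': 211.904, 'k1': -0.047, 'cam_to_world': [[0.389, -0.885, -0.256, 273.059], [-0.921, -0.374, -0.107, -453.907], [-0.001, 0.278, -0.961, 384.298], [0.0, 0.0, 0.0, 1.0]]}
```

View pics/scene0.png

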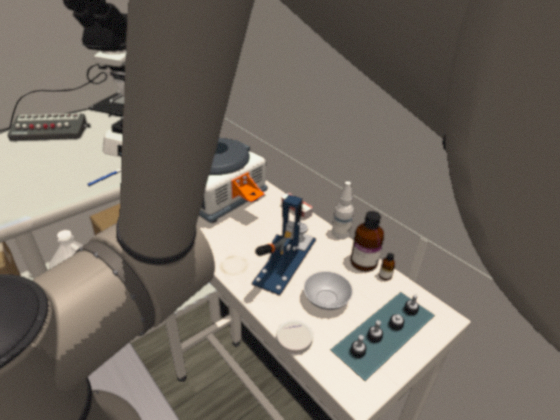

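View pics/top0.png

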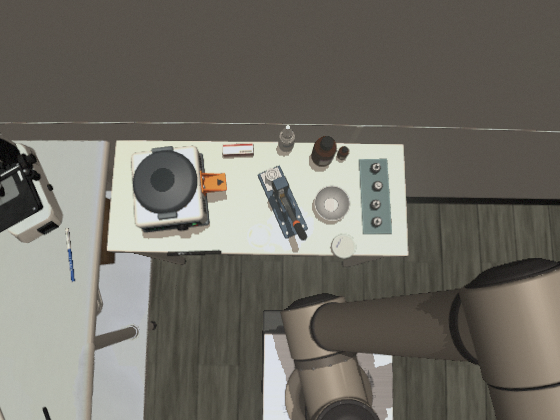

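View pics/wrist0.png

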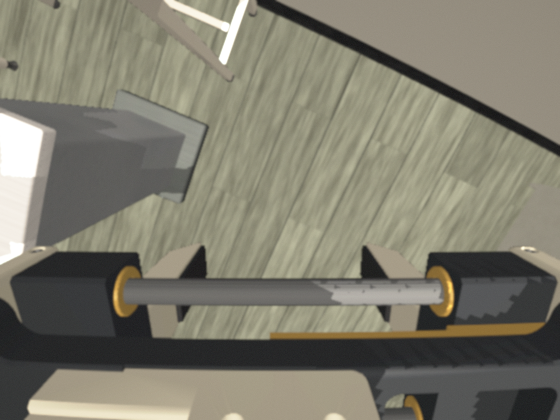

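Run:
```python
import cv2
im=cv2.imread('pics/top0.png')
cv2.imwrite('pics/t_a.png',cv2.resize(im[140:260,240:410],None,fx=4.7,fy=4.7,interpolation=cv2.INTER_CUBIC))
cv2.imwrite('pics/t_b.png',cv2.resize(im[135:260,105:265],None,fx=4.7,fy=4.7,interpolation=cv2.INTER_CUBIC))
im=cv2.imread('pics/scene0.png')
cv2.imwrite('pics/s_a.png',cv2.resize(im[170:380,200:470],None,fx=2.8,fy=2.8,interpolation=cv2.INTER_CUBIC))
```

```text
(no output)
```

View pics/t_a.png

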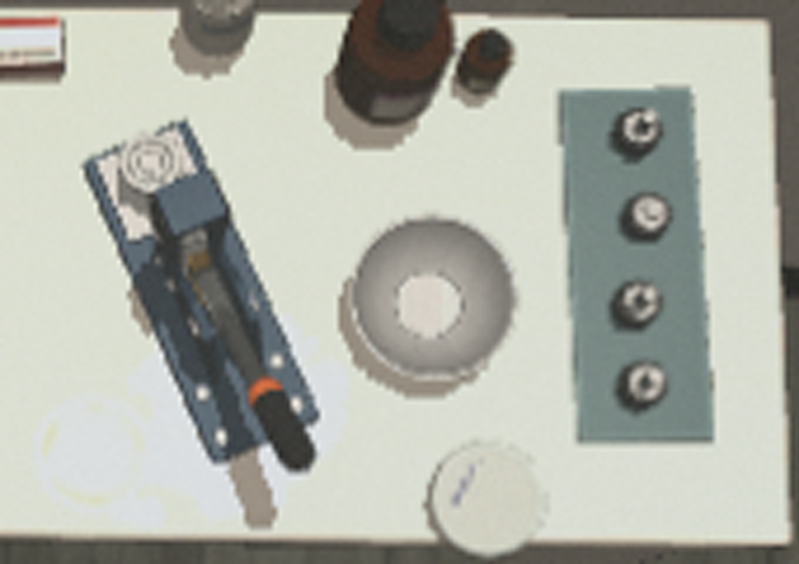

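View pics/t_b.png

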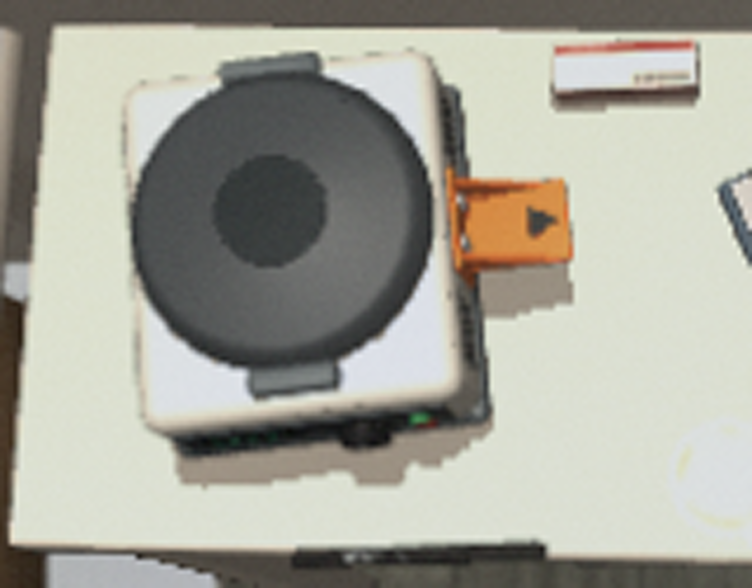

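View pics/s_a.png

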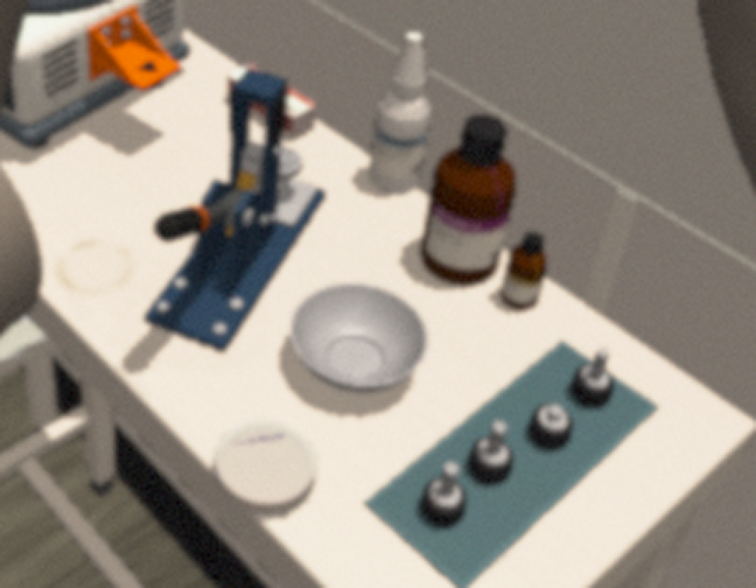

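Run:
```python
from h import *
c=bot.calibration('top')
A=lambda u,v,z,l:print(l,np.round(at(c,240+u/4.7-.4,140+v/4.7-.4,z)[:2],1))
B=lambda u,v,z,l:print(l,np.round(at(c,105+u/4.7-.4,135+v/4.7-.4,z)[:2],1))
A(649,213,24,'short');
for p in [(640,128),(640,300),(645,383)]:A(*p,22,'foot')
A(429,305,1,'dish floor');A(434,297,30,'dish rim')
A(560,90,3,'matTL');A(690,88,3,'matTR');A(712,440,3,'BR');A(578,440,3,'BL')
A(152,160,44,'saddle')
A(84,163,8,'soleTL');A(184,121,8,'TR');A(220,462,8,'BL');A(318,415,8,'BR')
for p in [(151,185),(213,165),(229,212),(167,233)]:A(*p,146,'mast')
A(770,20,0,'tableR');A(795,543,0,'table')
A(488,498,16,'petri')
c_=c
B(542,221,70,'tri');
for p in [(455,180),(567,180),(572,262),(470,265)]:B(*p,70,'lug')
for p in [(130,90),(435,55),(468,395),(150,428)]:B(*p,120,'box')
B(490,415,14,'baseBR');B(455,88,14,'baseTR');B(180,450,14,'BL')
B(555,100,0,'slide');B(698,100,0,'slide')
```

```text
short [ 525.4 -127.3]
foot [ 574.  -124.3]
foot [ 477.2 -121.3]
foot [ 431.7 -122.8]
dish floor [476.6  -8.7]
dish rim [475.6  -7.7]
matTL [600.5 -83.9]
matTR [ 603.2 -158.2]
BR [ 403.5 -163.5]
BL [402.6 -89.5]
saddle [545.3 145. ]
soleTL [552.2 182.8]
TR [577.2 127.7]
BL [387.4 105.8]
BR [413.7  53. ]
mast [506.7 144.8]
mast [517.3 114.8]
mast [493.9 106.8]
mast [483.  136.7]
tableR [ 645.7 -207.1]
table [ 347.9 -208.7]
petri [369.2 -37.7]
tri [516.5 272.4]
lug [537.9 319.1]
lug [538.8 260.1]
lug [494.8 255.8]
lug [492.4 309.1]
box [570.3 480.2]
box [590.5 324.3]
box [416.5 299.2]
box [397.2 456.4]
baseBR [421.6 303.3]
baseTR [605.1 331.1]
BL [399.3 471.7]
slide [603.1 276.5]
slide [604.3 195.8]
```

```bash
python3 -m inch '[4,5,0,0,0,-8,0.3, 8,10,0,0,0,-16,0.3, 12,14,0,0,0,-22.9,0.3, 16,18,0,0,0,-22.9,0.3, 20,22,0,0,0,-22.9,0.3]'
python3 -m inch '[4,4.5,-2,0,0,0,0.3, 8,9,-4,0,0,0,0.3, 12,13.4,-6,0,0,0,0.3, 12,13.4,-6,0,0,0,0.3, 12,13.4,-6,0,0,0,0.3]'
```

```text
time: 0.65
tool_pos: [369.5, -297.8, 226.2]
tcp_rot: [-3.14, -0.0, -0.001]
contact_force: [0.3, -1.1, 0.8]
grip_width: 60.6
time: 1.15
tool_pos: [490.8, -159.7, 164.0]
tcp_rot: [-3.138, 0.002, 0.004]
contact_force: [0.4, -0.7, 0.1]
grip_width: 60.1
```

```bash
python3 -m inch '[3.5,3.2,-1.4,0,0,0,0.3, 3.5,3.2,-1.4,0,0,0,0.3,3.5,3.2,-1.4,0,0,0,0.3,3.5,3.2,-1.4,0,0,0,0.3,3.5,3.2,-1.4,0,0,0,0.3]'
python3 - <<'E'
from h import *
c=bot.calibration('wrist');import pickle;pickle.dump(c,open('w1.pkl','wb'))
snap('wrist','w1.png'); o=bot.get_obs();print(o['tool_pos'],o['tcp_rot'])
print(proj(c,[525.4,-127.3,22]))
im=cv2.imread('pics/w1.png');cv2.imwrite('pics/w1b.png',im)
E
```

```text
time: 1.65
tool_pos: [525.3, -128.8, 150.6]
tcp_rot: [-3.138, 0.002, 0.003]
contact_force: [0.6, -0.7, 0.4]
grip_width: 59.4
[ 525.36676734 -128.79092413  150.59130352] [-3.13825270e+00  1.89158523e-03  2.76568924e-03]
[282.29940026 203.70882029]
```

View pics/w1.png

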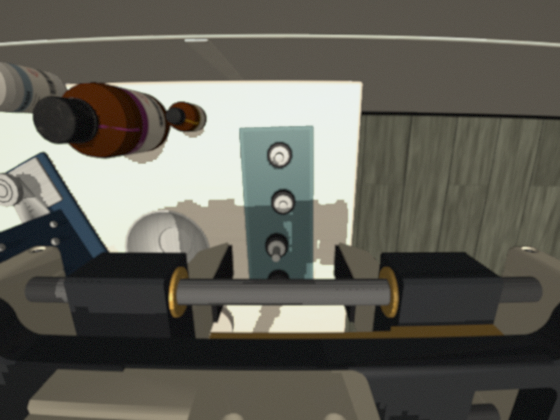

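Run:
```python
from h import *
import pickle
c=pickle.load(open('w1.pkl','rb'))
im=cv2.imread('pics/w1.png');cv2.imwrite('pics/w1b.png',cv2.resize(im[120:280,220:340],None,fx=5,fy=5,interpolation=cv2.INTER_CUBIC)[:600])
for p in [(283.5,202)]: print(at(c,*p,22))
```

```text
[ 527.19395451 -128.51279291   22.        ]
```

View pics/w1b.png

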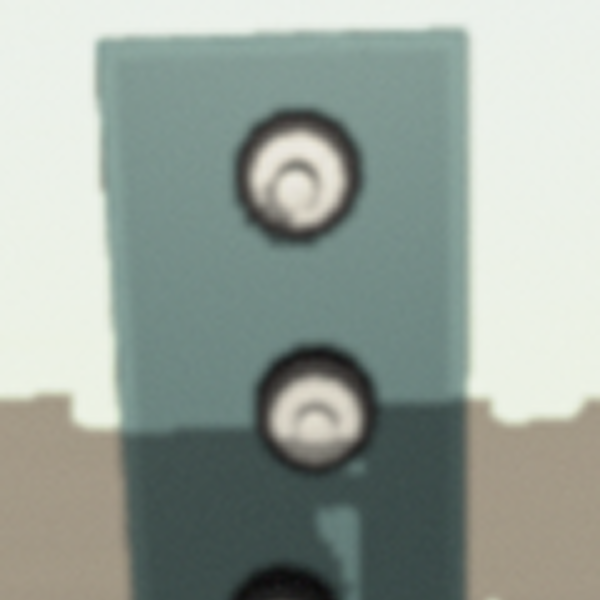

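```bash
python3 -m inch '[0,0.05,-4,0,0,0,0.1, 0,0.05,-8,0,0,0,0.1, 0,0.05,-12,0,0,0,0.1, 0,0.05,-14,0,0,0,0.1, 0,0.05,-14.3,0,0,0,0.1]'
python3 -m inch '[0,0,0,0,0,0,-0.4, 0,0,0,0,0,0,-0.9, 0,0,0,0,0,0,-1, 0,0,0,0,0,0,-1, 0,0,0,0,0,0,-1]'
```

```text
time: 2.2
tool_pos: [523.4, -128.4, 5.4]
tcp_rot: [-3.136, 0.006, 0.002]
contact_force: [-0.3, 0.0, 0.9]
grip_width: 50.6
time: 2.7
tool_pos: [524.2, -128.8, 6.7]
tcp_rot: [-3.138, 0.004, 0.002]
contact_force: [-0.2, -0.8, 6.8]
grip_width: 25.0
```

```bash
python3 - <<'E'
from h import *
c=bot.calibration('top')
print(at(c,240+382/4.7,140+100/4.7,8)[:2],at(c,240+475/4.7,140+85/4.7,5)[:2])
E
python3 -m inch '[0,0,3.5,0,0,0,-1, 0,0,7,0,0,0,-1, -1.5,4,7,0,0,0,-1, -3,8,7,0,0,0,-1, -4.7,11.6,7,0,0,0,-1]'
python3 -m inch '[0,0,0,0,0,0,-1,0,0,0,0,0,0,-1,0,0,0,0,0,0,-1,0,0,0,0,0,0,-1,0,0,0,0,0,0,-1]'
```

```text
[590.20953324  16.25570276] [600.80139384 -36.53335969]
time: 3.2
tool_pos: [476.7, -11.5, 77.3]
tcp_rot: [-3.138, 0.003, 0.001]
contact_force: [0.4, 0.0, -0.8]
grip_width: 25.1
time: 3.7
tool_pos: [477.2, -12.4, 77.2]
tcp_rot: [-3.138, 0.003, -0.0]
contact_force: [0.8, 0.0, -0.5]
grip_width: 25.0
```

```bash
python3 -m inch '[-0.05,0.35,-2.5,0,0,0,-1, -0.05,0.35,-5,0,0,0,-1, -0.05,0.35,-5.7,0,0,0,-1, -0.05,0.35,-5.9,0,0,0,-1, -0.05,0.35,-5.9,0,0,0,-1]'
python3 -m inch '[0,0,0,0,0,0,-0.26, 0,0,0,0,0,0,-0.26, 0,0,0,0,0,0,-0.26, 0,0,4,0,0,0,-0.26, 0,0,9,0,0,0,-0.26]'
```

```text
time: 4.2
tool_pos: [477.1, -9.3, 18.5]
tcp_rot: [-3.138, 0.002, -0.001]
contact_force: [0.1, 0.3, -0.1]
grip_width: 24.8
time: 4.7
tool_pos: [475.5, -9.0, 108.2]
tcp_rot: [-3.137, 0.007, -0.001]
contact_force: [0.9, -0.9, 0.3]
grip_width: 34.1
```

Run:
```python
from h import *
im=snap('top','t2.png')
cv2.imwrite('pics/t2b.png',cv2.resize(im[130:270,240:410,::-1],None,fx=4.2,fy=4.2,interpolation=cv2.INTER_CUBIC))
snap('wrist','w2.png')
```

```text
(no output)
```

View pics/w2.png

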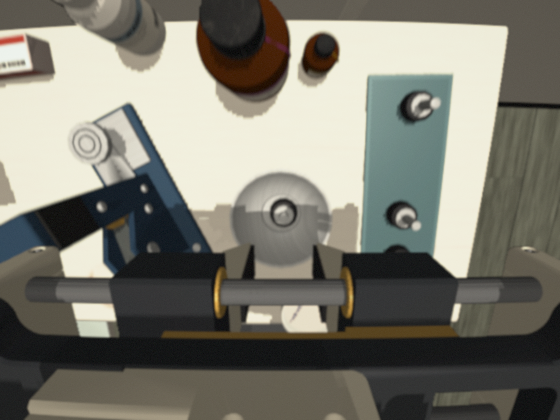

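View pics/t2b.png

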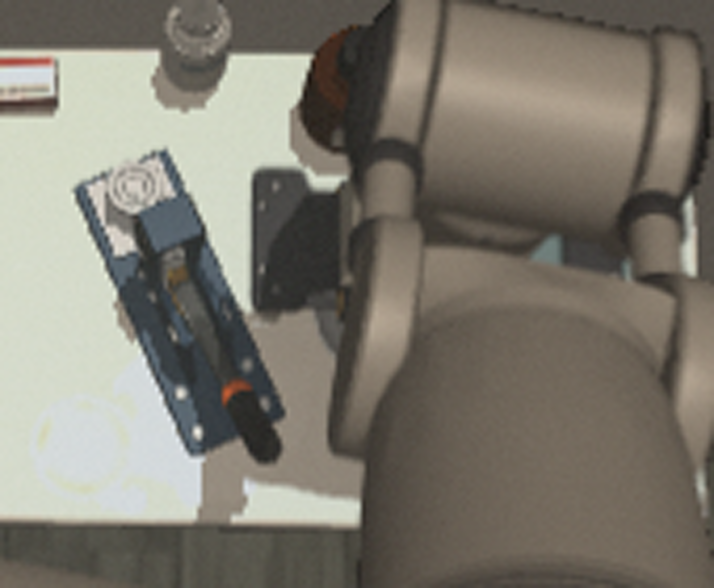

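```bash
python3 -m inch '[0,0,5,0,0,6,0.4, 0,2,10,0,0,12,0.4, 0,6,14,0,0,18,0.4, 0,11,14,0,0,24.8,0.4, 0,15.5,14,0,0,24.8,0.4]'
python3 -m inch '[0,2.5,0,0,0,0,0.4,0,2.5,0,0,0,0,0.4,0,2.5,0,0,0,0,0.4,0,2.5,0,0,0,0,0.4,0,2.5,0,0,0,0,0.4]'
python3 - <<'E'
from h import *
import pickle
o=bot.get_obs();print(o['tool_pos'],o['tcp_rot'])
c=bot.calibration('wrist');pickle.dump(c,open('w3.pkl','wb'))
snap('wrist','w3.png')
for P in [(515,272,70),(499.6,125.4,146),(545,146.4,44)]: print(proj(c,P))
E
```

```text
time: 5.3
tool_pos: [481.5, 140.5, 256.5]
tcp_rot: [-3.141, -0.014, 0.434]
contact_force: [0.1, -0.3, -0.8]
grip_width: 63.7
time: 5.8
tool_pos: [481.6, 164.3, 256.3]
tcp_rot: [-3.141, -0.013, 0.432]
contact_force: [-0.2, 0.1, 0.8]
grip_width: 64.0
[481.58903489 164.28466626 256.34624198] [-3.14144358 -0.01330127  0.43215495]
[210.41436183 129.7314118 ]
[328.27260488 210.41124294]
[317.61686851 150.63632012]
```

View pics/w3.png

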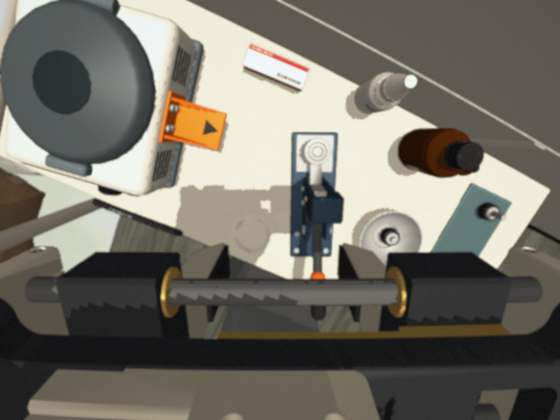

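Run:
```python
from h import *
im=cv2.imread('pics/w3.png')
cv2.imwrite('pics/w3a.png',cv2.resize(im[60:200,120:260],None,fx=4.2,fy=4.2,interpolation=cv2.INTER_CUBIC))
cv2.imwrite('pics/w3b.png',cv2.resize(im[120:260,260:400],None,fx=4.2,fy=4.2,interpolation=cv2.INTER_CUBIC))
```

```text
(no output)
```

View pics/w3a.png

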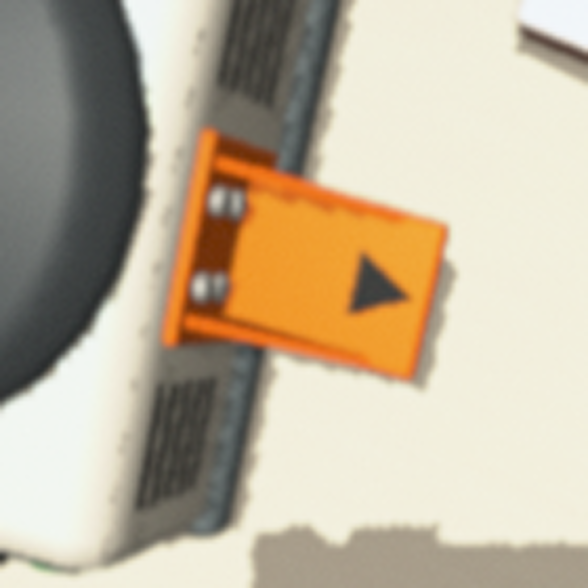

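View pics/w3b.png

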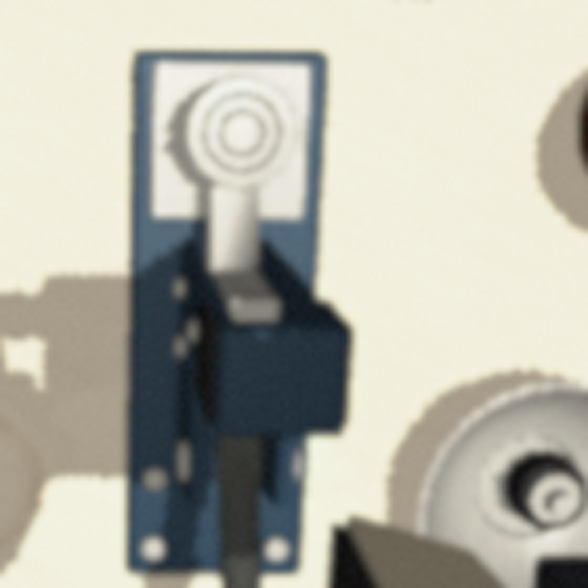

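Run:
```python
from h import *
import pickle
c=pickle.load(open('w3.pkl','rb'))
a=lambda u,v,z:at(c,120+(u+.5)/4.2-.5,60+(v+.5)/4.2-.5,z)[:2]
b=lambda u,v,z:at(c,260+(u+.5)/4.2-.5,120+(v+.5)/4.2-.5,z)[:2]
p,q=a(447,228,70),a(413,380,70)
n=p-q;L=np.linalg.norm(n);yaw=np.arctan2(n[1],n[0]);out=np.array([np.sin(yaw),-np.cos(yaw)])
print('edge',p,q,L,yaw,'pad',(p+q)/2-14*out)
# lug sides
for s in [((270,175),(440,226)),((200,325),(405,378))]:
    d=a(*s[1],70)-a(*s[0],70);print('side',np.arctan2(d[1],d[0])+np.pi/2)
print('tri',a(376,288,70),'tip',a(410,298,70))
e=[a(345,0,14),a(235,520,14)];d=e[0]-e[1];print('base',e,np.arctan2(d[1],d[0]))
print('saddle',b(238,133,44))
k=[b(134,53,8),b(326,53,8),b(300,572,8),b(130,570,8)];print('sole',k)
m=(k[0]+k[1])/2-(k[2]+k[3])/2;print(np.linalg.norm(m),np.arctan2(m[1],m[0]));y=np.arctan2(m[1],m[0]);u=np.array([np.cos(y),np.sin(y)])
print('origin',sum(k)/4+18*u)
print('mast', [b(*p,146) for p in [(218,335),(350,322),(341,433),(217,428)]])
```

```text
edge [538.56976843 262.16072376] [497.18991094 255.5831798 ] 41.89936385059053 0.15763638600428617 pad [515.68205893 272.69836707]
side 0.14166852850517309
side 0.1751941761485183
tri [515.99239518 273.95969816] tip [517.38117583 264.49034596]
base [array([585.73226903, 326.30657866]), array([421.64811358, 302.84215668])] 0.1420393675834941
saddle [543.57957832 147.55789525]
sole [array([551.88446322, 184.62458388]), array([577.98266529, 128.4614937 ]), array([413.43445309,  53.28219067]), array([388.52694519, 109.36307077])]
180.38473263947773 0.43014198635518597
origin [499.3174496  126.43883222]
mast [array([502.58345429, 144.77454448]), array([517.77268174, 119.06286198]), array([493.6988022, 108.6858142]), array([482.78264128, 135.26953386])]
```

```bash
python3 -m inch '[0.9,-2,0,-0.3,0.7,0,0.4, 1.8,-3.85,0,-0.3,0.7,0,0.4, 1.8,-3.85,-2,-0.3,0.7,0,0.4, 1.8,-3.85,-5,-0.3,0.7,0,0.4, 1.8,-3.85,-8,-0.3,0.7,0,0.4]'
python3 - <<'E'
from h import *
o=bot.get_obs();print(o['tool_pos'],o['tcp_rot'])
E
```

```text
time: 6.35
tool_pos: [500.0, 124.7, 175.8]
tcp_rot: [-3.141, -0.001, 0.43]
contact_force: [1.2, -0.6, -0.1]
grip_width: 64.1
[500.0167891  124.74648138 175.80880348] [-3.14149187e+00 -1.36647549e-03  4.30125248e-01]
```

```bash
python3 -m inch '[0,0.1,-3,0,0,0,0.4, 0,0.1,-6,0,0,0,0.4, 0,0.1,-7,0,0,0,0.4, 0,0.1,-7.2,0,0,0,0.4, 0,0.1,-7.2,0,0,0,0.2]'
python3 -m inch '[0,0,0,0,0,0,-0.2, 0,0,0,0,0,0,-0.6, 0,0,0,0,0,0,-1, 0,0,0,0,0,0,-1, 0,0,0,0,0,0,-1]'
python3 - <<'E'
from h import *
o=bot.get_obs();print(o['tool_pos'],o['tcp_rot'])
E
```

```text
time: 6.85
tool_pos: [500.8, 125.5, 104.7]
tcp_rot: [3.141, -0.003, 0.43]
contact_force: [-0.9, -0.7, -0.2]
grip_width: 59.7
time: 7.35
tool_pos: [501.0, 125.9, 105.3]
tcp_rot: [3.141, -0.004, 0.43]
contact_force: [-2.6, 3.2, 5.9]
grip_width: 33.5
[500.97701122 125.93999753 105.34850229] [ 3.14139909 -0.00384358  0.42960136]
```

```bash
python3 -m inch '[0,0,1.5,0,0,0,-1, 0,0,4,0,0,0,-1, 0,0.5,6.5,0,0,8,-1, 0,1,6.5,0,0,16,-1, 0.3,1.5,6.5,0,0,24,-1]'
python3 -m inch '[0.3,0.5,0,0,0,8,-1, 0.6,1,0,0,0,16,-1, 1,1.5,0,0,0,24,-1, 1.4,2.2,0,0,0,32,-1, 1.8,3,0,0,0,40,-1]'
python3 - <<'E'
from h import *
o=bot.get_obs();print(o['tool_pos'],o['tcp_rot'],o['contact_force'],o['moment'])
E
```

```text
time: 7.85
tool_pos: [502.9, 140.8, 169.5]
tcp_rot: [-3.14, -0.002, 0.854]
contact_force: [-0.3, -0.2, -10.2]
grip_width: 34.0
time: 8.35
tool_pos: [519.6, 170.5, 167.5]
tcp_rot: [-3.136, -0.0, 1.558]
contact_force: [0.8, -0.1, -9.1]
grip_width: 34.1
[519.63235884 170.54079087 167.45235566] [-3.13569357e+00 -2.60245975e-04  1.55811387e+00] [ 0.83087866 -0.11346158 -9.12979753] [ 0.01393231 -0.12464159  0.01205513]
```

```bash
python3 -m inch '[0.4,0.2,0.1,0,0,2.4,-1,0.4,0.2,0.1,0,0,2.4,-1,0.4,0.2,0.1,0,0,2.4,-1,0.4,0.2,0.1,0,0,2.4,-1,0.4,0.2,0.1,0,0,2.4,-1]'
python3 - <<'E'
from h import *
import pickle
o=bot.get_obs();print(o['tool_pos'],o['tcp_rot'],o['contact_force'])
c=bot.calibration('wrist');pickle.dump(c,open('w4.pkl','wb'))
im=snap('wrist','w4.png')
y=o['tcp_rot'][2];u=np.array([np.cos(y),np.sin(y)]);S=np.r_[o['tool_pos'][:2]+50*u,44+o['tool_pos'][2]-105.3]
print(S,proj(c,S))
cv2.imwrite('pics/w4a.png',cv2.resize(im[60:260,180:380,::-1],None,fx=3,fy=3,interpolation=cv2.INTER_CUBIC))
snap('top','t4.png')
E
```

```text
time: 8.85
tool_pos: [523.3, 172.2, 168.2]
tcp_rot: [-3.135, -0.0, 1.599]
contact_force: [-0.5, -0.3, -9.7]
grip_width: 33.7
[523.32754296 172.24970119 168.22085431] [-3.13502801e+00 -4.35880814e-05  1.59909167e+00] [-0.45024236 -0.27582605 -9.66361437]
[521.9129646  222.22968687 106.92085431] [284.15462019 162.82344257]
```

View pics/w4a.png

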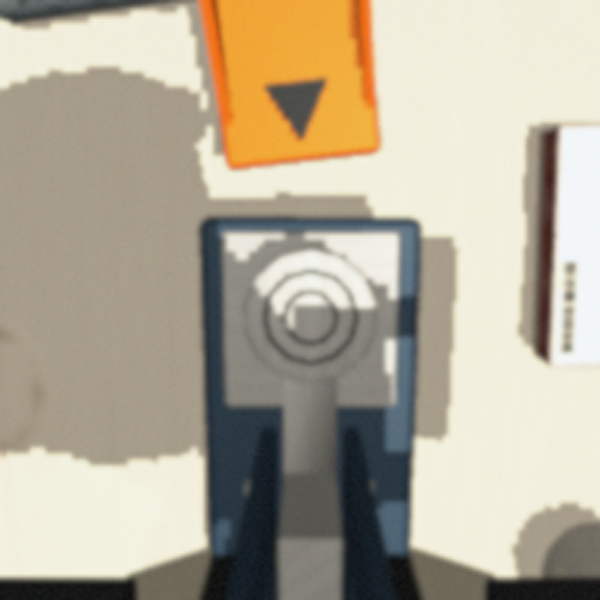

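View pics/t4.png

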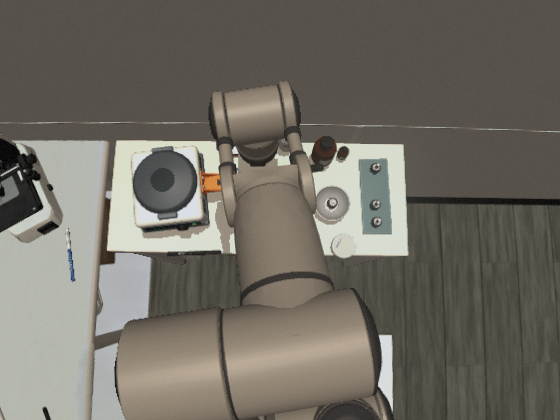

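Run:
```python
from h import *
import pickle
c=pickle.load(open('w4.pkl','rb'))
a=lambda u,v,z:at(c,180+(u+.5)/3-.5,60+(v+.5)/3-.5,z)[:2]
q,p=a(230,168,70),a(381,150,70)
n=p-q;yaw=np.arctan2(n[1],n[0]);out=np.array([np.sin(yaw),-np.cos(yaw)])
pad=(p+q)/2-14*out;print(p,q,np.linalg.norm(n),yaw,'pad',pad,'tri tip',a(302,139,70), 'tri base',a(296,83,70))
print('saddle',a(311,317,106.9)); d=a(309,232,70)
print('sole front',a(204,222,70.9),a(418,222,70.9))
```

```text
[539.42564957 262.74713483] [497.41092624 256.75559153] 42.43978755280393 0.14165073152602894 pad [516.44180284 273.61114337] tri tip [517.3666662  265.02309791] tri base [515.3429949  279.60235557]
saddle [521.35248634 220.33724255]
sole front [490.20109769 241.86275899] [550.77355194 243.59468211]
```

```bash
python3 -m inch '[0,0,-2.5,0,-0.38,0,-1, 0,0,-5,0,-0.38,0,-1, 0,0,-5.7,0,-0.38,0,-1, 0,0,-5.8,0,-0.38,0,-1, 0,0,-5.8,0,-0.38,0,-1]'
python3 - <<'E'
from h import *
o=bot.get_obs();print(o['tool_pos'],o['tcp_rot'],o['contact_force'])
E
```

```text
time: 9.45
tool_pos: [524.3, 172.5, 111.4]
tcp_rot: [3.139, -0.0, 1.599]
contact_force: [0.8, -0.2, -8.3]
grip_width: 34.0
[524.27932901 172.47502125 111.41370965] [ 3.13929948e+00 -2.70404147e-04  1.59928339e+00] [ 0.75818666 -0.1537034  -8.26410131]
```

```bash
python3 -m inch '[0,1.3,-0.1,0,0,2,-1, 0,2.6,-0.1,0,0,4,-1, -0.05,4,-0.1,0,0,6.65,-1, -0.07,5.1,-0.1,0,0,6.65,-1, -0.07,5.32,-0.1,0,0,6.65,-1]'
python3 -m inch '[0,0,0,0,0,0,-1,0,0,0,0,0,0,-1,0,0,0,0,0,0,-1,0,0,0,0,0,0,-1,0,0,0,0,0,0,-1]'
python3 - <<'E'
from h import *
import pickle
o=bot.get_obs();print(o['tool_pos'],o['tcp_rot'],o['contact_force'])
c=bot.calibration('wrist');pickle.dump(c,open('w5.pkl','wb'))
im=snap('wrist','w5.png')
cv2.imwrite('pics/w5a.png',cv2.resize(im[60:260,180:380,::-1],None,fx=3,fy=3,interpolation=cv2.INTER_CUBIC))
E
```

```text
time: 9.95
tool_pos: [523.4, 227.7, 110.5]
tcp_rot: [3.139, -0.001, 1.717]
contact_force: [-0.8, -0.5, -9.9]
grip_width: 33.8
time: 10.45
tool_pos: [523.4, 227.3, 110.5]
tcp_rot: [3.139, -0.001, 1.717]
contact_force: [-0.1, 0.6, -9.5]
grip_width: 33.8
[523.42315459 227.29555438 110.50215197] [ 3.13896969e+00 -7.18235276e-04  1.71660415e+00] [-0.07175385  0.5965197  -9.48454193]
```

View pics/w5a.png

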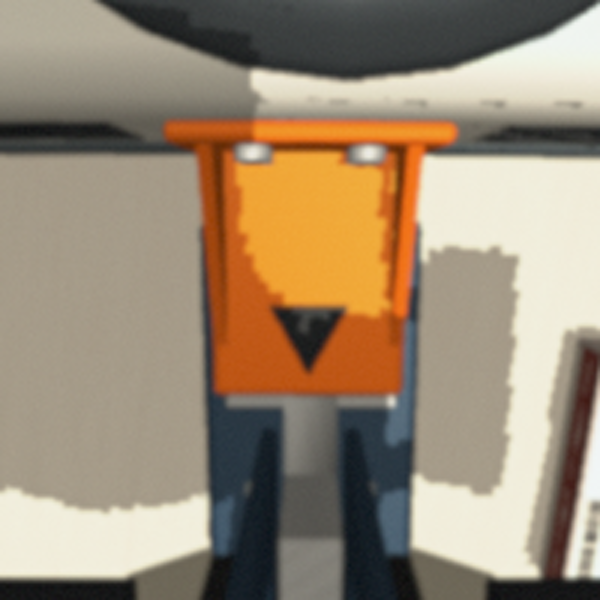

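Run:
```python
from h import *
import pickle
c=pickle.load(open('w5.pkl','rb'))
a=lambda u,v,z:at(c,180+(u+.5)/3-.5,60+(v+.5)/3-.5,z)[:2]
q,p=a(215,394,70),a(403,394,70)
n=p-q;yaw=np.arctan2(n[1],n[0]);out=np.array([np.sin(yaw),-np.cos(yaw)])
print(p,q,np.linalg.norm(n),yaw,'pad',(p+q)/2-14*out)
# ram white plate edge: rear edge at v=407, jack z 8+5
print(proj(c,[0,0,0]))
y=1.7166;u=np.array([np.cos(y),np.sin(y)]);t=np.array([523.4,227.3]);print('saddle',t+48.3*u+.4*np.array([-u[1],u[0]]))
```

```text
[539.67832505 263.03386501] [496.55764978 256.72192821] 43.58019254382604 0.14534620300208323 pad [516.09029754 273.73027813]
[-144.92023457  321.49451619]
saddle [515.98685206 275.02939595]
```

```bash
python3 -m inch '[0,-0.08,-0.2,0,0,0,-1, 0,-0.08,-0.4,0,0,0,-1, 0,-0.08,-0.55,0,0,0,-1, 0,-0.08,-0.6,0,0,0,-1, 0,-0.08,-0.6,0,0,0,-1]'
```

```text
time: 11.0
tool_pos: [523.8, 226.1, 105.6]
tcp_rot: [3.138, -0.0, 1.717]
contact_force: [-2.1, -4.9, 3.7]
grip_width: 33.9
```

```bash
python3 -m inch '[0,0,0,0,0,0,-0.1, 0,0,0,0,0,0,0.1, 0,0,0,0,0,0,0.3, 0,0,0,0,0,0,0.3, 0,0,0,0,0,0,0.3]'
python3 -m inch '[0,0,2,0,0,0,0.3, 0,0,6,0,0,0,0.3, 0,0,10,0,0,0,0.3, 0,-2,13,0,0,0,0.3, 0,-5,14,0,0,0,0.1]'
python3 - <<'E'
from h import *
import pickle
bot.capture('scene')
o=bot.get_obs();print(o['tool_pos'],o['tcp_rot'],o['contact_force'])
c=bot.calibration('wrist');pickle.dump(c,open('w6.pkl','wb'))
im=snap('wrist','w6.png')
cv2.imwrite('pics/w6a.png',cv2.resize(im[60:260,180:380,::-1],None,fx=3,fy=3,interpolation=cv2.INTER_CUBIC))
E
```

```text
time: 11.5
tool_pos: [523.9, 226.3, 105.7]
tcp_rot: [3.138, -0.0, 1.717]
contact_force: [1.2, 0.6, 1.0]
grip_width: 59.2
time: 12.0
tool_pos: [525.1, 177.3, 249.3]
tcp_rot: [3.131, -0.001, 1.719]
contact_force: [0.0, 0.2, 0.1]
grip_width: 55.5
[525.36134226 172.6105818  249.55969135] [3.13146421e+00 2.05137620e-03 1.71665138e+00] [ 1.75550367 -3.22293568  1.00843854]
```

View pics/w6.png

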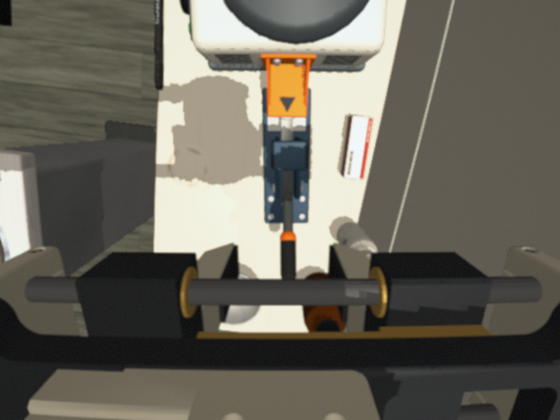

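View pics/w6a.png

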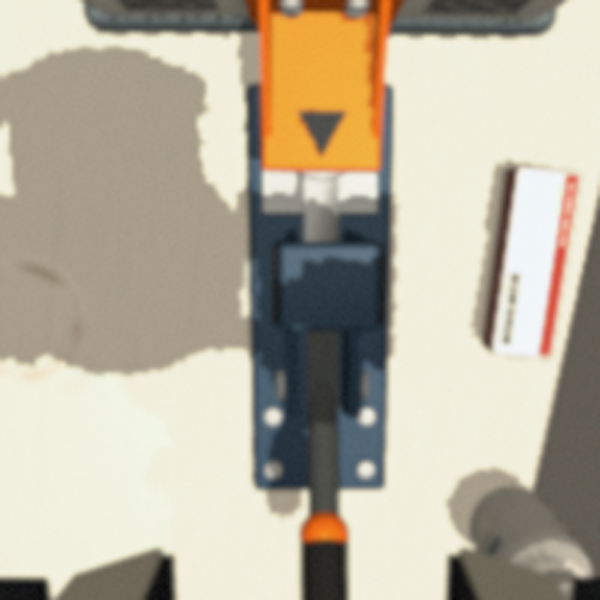

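Run:
```python
from h import *
import pickle
c=pickle.load(open('w6.pkl','rb'))
a=lambda u,v,z:at(c,180+(u+.5)/3-.5,60+(v+.5)/3-.5,z)[:2]
q,p=a(262,171,70),a(383,171,70)
n=p-q;yaw=np.arctan2(n[1],n[0]);out=np.array([np.sin(yaw),-np.cos(yaw)])
print(np.linalg.norm(n),yaw,'pad',(p+q)/2-14*out)
f=(a(250,87,8)+a(390,87,8))/2;r=(a(256,487,8)+a(385,487,8))/2
m=f-r;y=np.arctan2(m[1],m[0]);u=m/np.linalg.norm(m);o=(f+r)/2+18*u
print(np.linalg.norm(m),y,'origin',o,'saddle',o+50*u,'handle up',o-116*u,'down',o-128*u)
print('mast', (a(274,247,146)+a(382,243,146)+a(378,329,146)+a(276,331,146))/4, 'grip start',a(324,528,100))
```

```text
44.62852626193825 0.1467593741594637 pad [516.6244066  273.23785913]
179.6064326557796 1.7210203908412844 origin [524.38603518 224.58469822] saddle [516.90305134 274.02157669] handle up [541.74655769 109.89114017] down [543.54247381  98.02628933]
mast [523.64522197 224.10924011] grip start [537.73068268 131.93019911]
```

Run:
```python
from h import *
im=cv2.imread('pics/top0.png');cv2.imwrite('pics/x1.png',cv2.resize(im[115:165,265:315],None,fx=8,fy=8,interpolation=cv2.INTER_CUBIC))
im=cv2.imread('pics/scene0.png');cv2.imwrite('pics/x2.png',cv2.resize(im[175:245,315:375],None,fx=8,fy=8,interpolation=cv2.INTER_CUBIC))
```

```text
(no output)
```

View pics/x1.png

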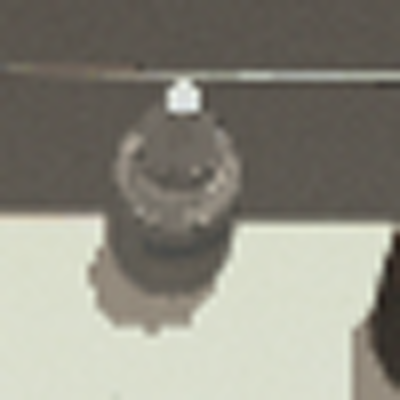

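View pics/x2.png

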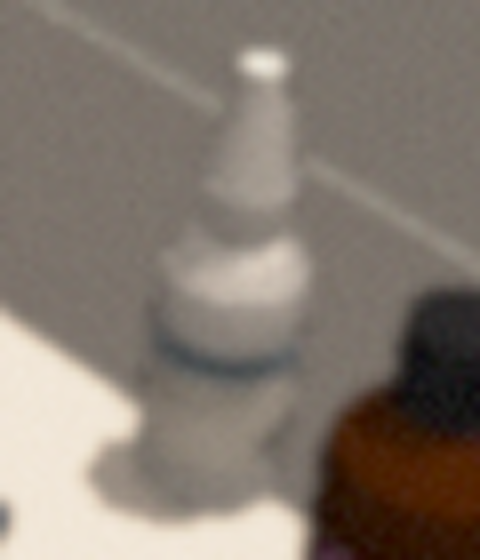

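Run:
```python
from h import *
ct=bot.calibration('top');cs=bot.calibration('scene')
o1,d1=ray(ct,265+184/8-.4,115+95/8-.4);o2,d2=ray(cs,315+262/8-.4,175+58/8-.4)
A=np.c_[d1,-d2];s,*_=np.linalg.lstsq(A,o2-o1,rcond=None);print(o1+d1*s[0],o2+d2*s[1])
o=bot.get_obs();print(o['tool_pos'],o['tcp_rot'],o['joint_positions'])
```

```text
[637.03191433 109.44796912 137.86027629] [635.92389617 110.40738756 137.42100478]
[524.91595227 174.13441599 247.91779632] [3.13328412e+00 6.20220254e-04 1.71469266e+00] [ 1.82271485e-01  3.73771516e-01  1.41686778e+00 -9.63462044e-04
  1.34267484e+00  3.85865766e-02]
```

```bash
python3 -m inch '[0.4,-1.5,0,0,0,8,-0.5, 0.8,-3,0,0,0,16,-1, 1.2,-4.5,0,0,0,24,-1, 1.7,-6.5,-3,0,0,32,-1, 1.7,-6.5,-6,0,0,40,-1]'
python3 -m inch '[0,0,-1,0,0,6.3,-1, 0,0,-2.5,0,0,6.3,-1, 0,0,-2.5,0,0,6.3,-1, 0,0,-2.5,0,0,6.3,-1, 0,0,-2.5,0,0,6.3,-1]'
python3 - <<'E'
from h import *
o=bot.get_obs();print(o['tool_pos'],o['tcp_rot'],o['contact_force'])
snap('wrist','w7.png');snap('scene','s7.png')
E
```

```text
time: 12.6
tool_pos: [542.7, 107.7, 187.2]
tcp_rot: [3.132, 0.002, 2.417]
contact_force: [0.0, -0.1, 0.3]
grip_width: 15.3
time: 13.1
tool_pos: [543.2, 108.1, 162.9]
tcp_rot: [3.131, 0.003, 2.527]
contact_force: [0.6, -0.2, -0.1]
grip_width: 0.6
[543.16746519 108.08303098 162.89047297] [3.13149541e+00 2.97862795e-03 2.52659973e+00] [ 0.62001222 -0.24710704 -0.10641155]
```

View pics/w7.png

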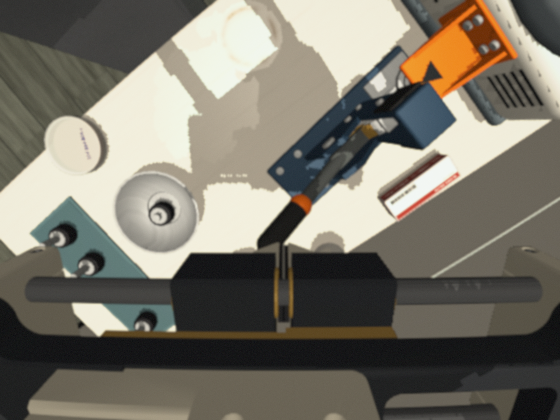

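View pics/s7.png

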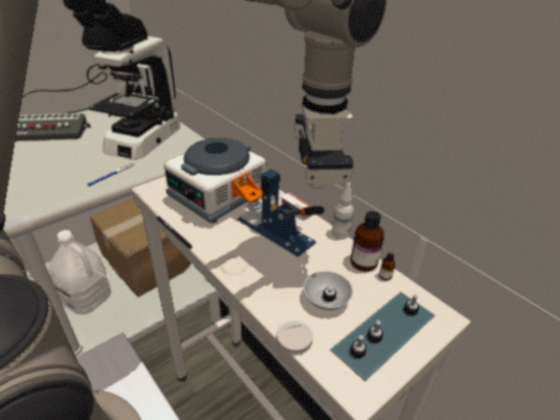

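```bash
python3 -m inch '[-0.1,0,-1.3,0,0,0,-1, -0.1,0,-2.5,0,0,0,-1, -0.1,0,-3.5,0,0,0,-1, -0.1,0,-4.1,0,0,0,-1, -0.1,-0.1,-4.7,0,0,0,-1]'
```

```text
time: 13.7
tool_pos: [542.6, 107.0, 115.8]
tcp_rot: [3.131, 0.004, 2.527]
contact_force: [0.6, -0.6, 3.0]
grip_width: 0.4
```

```bash
python3 -m inch '[0.05,-0.35,-1.0,0,0,0,-1, 0.08,-0.6,-2,0,0,0,-1, 0.1,-0.75,-3,0,0,0,-1, 0.1,-0.85,-3.8,0,0,0,-1, 0.1,-0.85,-4.3,0,0,0,-1]'
python3 - <<'E'
from h import *
o=bot.get_obs();print(o['tool_pos'],o['tcp_rot'],o['contact_force'],o['moment'])
E
```

```text
time: 14.2
tool_pos: [544.4, 97.5, 73.0]
tcp_rot: [3.131, 0.006, 2.527]
contact_force: [-4.1, -7.1, 30.7]
grip_width: 0.3
[544.37791214  97.50169292  72.95587296] [3.13092748 0.00592946 2.52667625] [-4.11479345 -7.08614248 30.74282042] [-0.99677141  0.70102242  0.04998392]
```

Run:
```python
from h import *
im=snap('scene','s8.png')
cv2.imwrite('pics/s8a.png',cv2.resize(im[130:270,150:350,::-1],None,fx=4,fy=4,interpolation=cv2.INTER_CUBIC))
```

```text
(no output)
```

View pics/s8a.png

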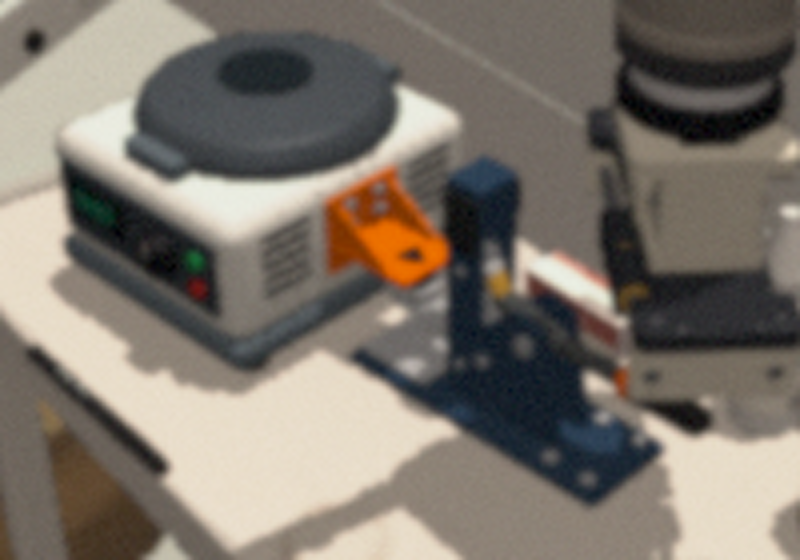

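```bash
python3 -m inch '[0,0.05,0.8,0,0,0,-1, 0,0.25,2,0,0,0,-1, -0.1,0.6,3.3,0,0,0,-1, -0.15,0.95,4.5,0,0,0,-1, -0.15,0.95,6.2,0,0,0,-1]'
python3 -m inch '[0,0,0,0,0,0,-1,0,0,0,0,0,0,-1,0,0,0,0,0,0,-1,0,0,0,0,0,0,-1,0,0,0,0,0,0,-1]'
python3 - <<'E'
from h import *
im=snap('scene','s9.png')
cv2.imwrite('pics/s9a.png',cv2.resize(im[130:270,150:350,::-1],None,fx=4,fy=4,interpolation=cv2.INTER_CUBIC))
E
```

```text
time: 14.75
tool_pos: [542.0, 107.8, 135.7]
tcp_rot: [3.132, 0.004, 2.528]
contact_force: [-0.6, -0.0, 0.2]
grip_width: 0.5
time: 15.25
tool_pos: [541.6, 107.7, 135.1]
tcp_rot: [3.133, 0.003, 2.527]
contact_force: [-0.3, -0.5, -0.5]
grip_width: 0.4
```

View pics/s9a.png

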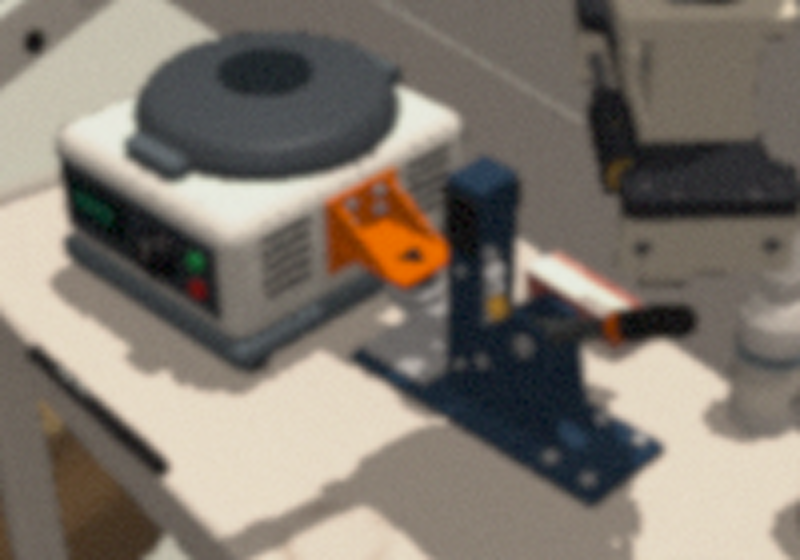

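```bash
python3 -m inch '[0.1,0,-0.7,0,0,0,-1, 0.1,0,-1.3,0,0,0,-1, 0.1,-0.1,-1.9,0,0,0,-1, 0.1,-0.35,-2.6,0,0,0,-1, 0.15,-0.55,-3.3,0,0,0,-1]'
python3 - <<'E'
from h import *
o=bot.get_obs();print(o['tool_pos'],o['contact_force'])
E
```

```text
time: 15.8
tool_pos: [544.0, 101.6, 102.5]
tcp_rot: [3.132, 0.006, 2.528]
contact_force: [-0.3, -2.0, 11.0]
grip_width: 0.4
[544.02771086 101.62553598 102.49635238] [-0.2965969  -2.0230033  10.99505663]
```

```bash
python3 -m inch '[0,-0.2,-0.8,0,0,0,-1, 0,-0.3,-1.6,0,0,0,-1, 0,-0.4,-2.4,0,0,0,-1, 0,-0.4,-2.8,0,0,0,-1, 0,-0.4,-2.95,0,0,0,-1]'
python3 -m inch '[0,0,0,0,0,0,-1,0,0,0,0,0,0,-1,0,0,-0.05,0,0,0,-1,0,0,-0.05,0,0,0,-1,0,0,-0.05,0,0,0,-1]'
python3 - <<'E'
from h import *
o=bot.get_obs();print(o['tool_pos'],o['contact_force'])
im=snap('scene','s10.png')
cv2.imwrite('pics/s10a.png',cv2.resize(im[130:270,150:350,::-1],None,fx=4,fy=4,interpolation=cv2.INTER_CUBIC))
E
```

```text
time: 16.3
tool_pos: [545.4, 95.6, 73.9]
tcp_rot: [3.132, 0.01, 2.528]
contact_force: [-1.6, -9.4, 17.5]
grip_width: 0.1
time: 16.8
tool_pos: [545.5, 95.4, 74.2]
tcp_rot: [3.132, 0.01, 2.528]
contact_force: [-2.9, -1.6, 11.5]
grip_width: 0.5
[545.50476397  95.36186525  74.18445656] [-2.86545695 -1.61627815 11.50628186]
```

View pics/s10a.png

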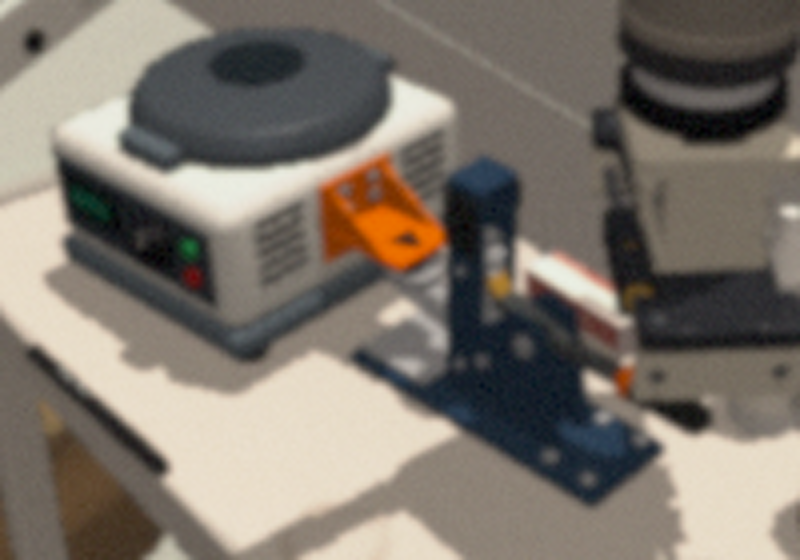

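```bash
python3 -m inch '[0,0,-0.1,0,0,0,-1,0,0,-0.2,0,0,0,-1,0,0,-0.2,0,0,0,-1,0,0,-0.2,0,0,0,-1,0,0,-0.2,0,0,0,-1]'
```

```text
time: 17.35
tool_pos: [545.6, 95.3, 73.8]
tcp_rot: [3.131, 0.011, 2.528]
contact_force: [-4.0, -0.2, 17.8]
grip_width: 0.7
```

```bash
python3 -m inch '[-0.1,0.1,-0.2,0,0,0,-1,-0.1,0.1,-0.4,0,0,0,-1,-0.1,0.1,-0.4,0,0,0,-1,-0.1,0.1,-0.4,0,0,0,-1,-0.1,0.1,-0.4,0,0,0,-1]'
```

```text
time: 17.85
tool_pos: [545.6, 95.4, 73.1]
tcp_rot: [3.13, 0.015, 2.528]
contact_force: [-6.7, -4.2, 29.6]
grip_width: 0.3
```

```bash
python3 -m inch '[0,0,0.8,0,0,0,-1, -0.1,0.4,2,0,0,0,-1, -0.3,0.8,3.3,0,0,0,-1, -0.4,1.2,4.5,0,0,0,-1, -0.4,1.2,6.2,0,0,0,-1]'
python3 -m inch '[0,0,0,0,0,0,-1,0,0,0,0,0,0,-1,0,0,0,0,0,0,-1,0,0,0,0,0,0,-1,0,0,0,0,0,0,-1]'
python3 - <<'E'
from h import *
im=snap('scene','s11.png')
cv2.imwrite('pics/s11a.png',cv2.resize(im[130:270,150:350,::-1],None,fx=4,fy=4,interpolation=cv2.INTER_CUBIC))
snap('top','t11.png')
E
```

```text
time: 18.35
tool_pos: [540.5, 108.1, 135.0]
tcp_rot: [3.131, 0.013, 2.528]
contact_force: [-0.2, 0.3, 0.0]
grip_width: 0.5
time: 18.85
tool_pos: [540.2, 107.9, 134.3]
tcp_rot: [3.132, 0.012, 2.528]
contact_force: [0.4, -0.3, -0.1]
grip_width: 0.4
```

View pics/s11a.png

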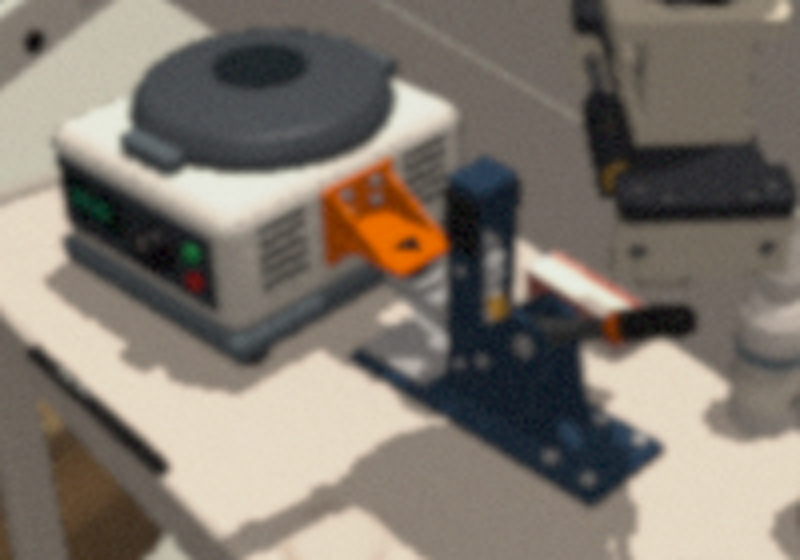

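```bash
python3 -m inch '[0.15,0,-0.7,0,0,0,-1, 0.15,0,-1.3,0,0,0,-1, 0.15,-0.1,-1.9,0,0,0,-1, 0.15,-0.3,-2.6,0,0,0,-1, 0.15,-0.5,-3.2,0,0,0,-1]'
python3 -m inch '[0,-0.2,-0.8,0,0,0,-1, 0,-0.3,-1.6,0,0,0,-1, 0,-0.4,-2.4,0,0,0,-1, 0,-0.4,-2.9,0,0,0,-1, 0,-0.4,-3.2,0,0,0,-1]'
```

```text
time: 19.45
tool_pos: [543.8, 102.3, 103.8]
tcp_rot: [3.13, 0.017, 2.529]
contact_force: [1.3, -3.9, 12.7]
grip_width: 0.6
time: 19.95
tool_pos: [545.6, 96.4, 73.3]
tcp_rot: [3.129, 0.022, 2.529]
contact_force: [-3.9, -9.6, 28.0]
grip_width: 0.3
```

```bash
python3 -m inch '[0,0,-0.3,0,0,0,-1,0,0,-0.4,0,0,0,-1,0,0,-0.4,0,0,0,-1,0,0,-0.4,0,0,0,-1,0,0,-0.4,0,0,0,-1]'
python3 - <<'E'
from h import *
im=snap('scene','s12.png')
cv2.imwrite('pics/s12a.png',cv2.resize(im[130:270,150:350,::-1],None,fx=4,fy=4,interpolation=cv2.INTER_CUBIC))
snap('top','t12.png')
im=snap('wrist','w12.png')
o=bot.get_obs();print(o['tool_pos'],o['contact_force'])
E
```

```text
time: 20.45
tool_pos: [545.9, 96.1, 72.8]
tcp_rot: [3.128, 0.025, 2.529]
contact_force: [-11.4, -3.1, 32.4]
grip_width: 0.4
[545.92627595  96.11403646  72.84434915] [-11.33146769  -1.42043882  33.55504148]
```

View pics/s12a.png

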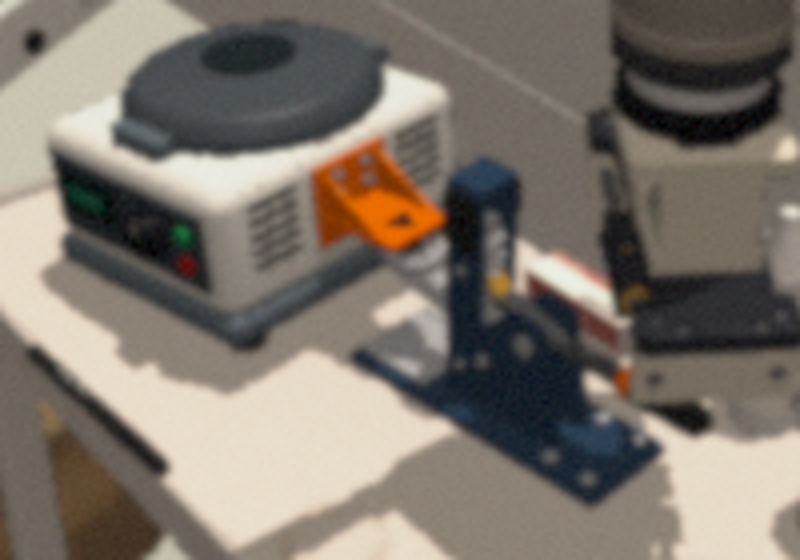

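View pics/w12.png

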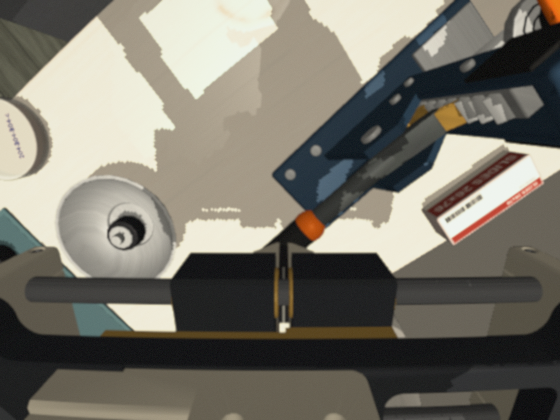

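View pics/t12.png

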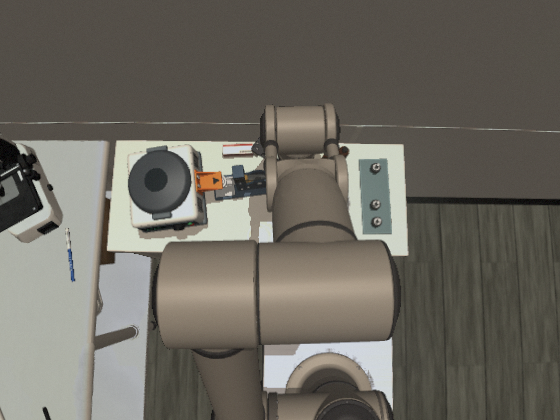

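```bash
python3 -m inch '[-0.15,0,-0.3,0,0,0,-1,-0.15,0,-0.3,0,0,0,-1,-0.15,0,-0.3,0,0,0,-1,-0.15,0,-0.3,0,0,0,-1,-0.15,0,-0.3,0,0,0,-1]'
python3 - <<'E'
from h import *
for i in range(4):
    bot.capture('wrist'); o=bot.get_obs();print(o['tool_pos'].round(2),o['contact_force'].round(1))
E
```

```text
time: 21.1
tool_pos: [545.8, 96.1, 73.2]
tcp_rot: [3.126, 0.028, 2.529]
contact_force: [-6.2, -0.4, 28.1]
grip_width: 0.3
[545.77  96.11  73.2 ] [-8.  -1.7 28.4]
[545.78  96.1   73.2 ] [-7.4 -0.7 27.7]
[545.75  96.09  73.19] [-6.9 -1.6 28.4]
[545.76  96.11  73.21] [-7.3  0.1 28.3]
```

Stable at 28 N against the stop; handing in.

```bash
python3 -c "
from plant import bot
print(bot.close_job()); o=bot.get_obs(); print(o['time'],o['tool_pos'],o['contact_force'])"
```

```text
the job is handed in; nothing more can be done
None
the job is handed in; nothing more can be done
```

I put the short-stud foot in the steel dish; a picture showed it upright there, with the three good feet still on the mat. I stood the jack under the lift lug with its saddle about 1 mm off the pad's centre (measured, and the calibration is only good to about 2 mm), then let go of it.

I pumped three full strokes. Each went down to the stop, about 28–31 N with the fingertips at about 73 mm. I let the handle spring fully back after the first and second, checked in pictures. On the second stroke I first stopped at only about 11 N, so I pressed further until it was clearly on the stop.

I handed in at about 21 s with the third stroke still held down:
- **Hold:** the push read a steady 28 N, with a sideways part of about 7 N because the fingertips sit roughly 2 mm off the handle's centreline. It was not slipping.
- **Centrifuge and jack:** the last pictures showed the right side propped on the saddle and the jack not visibly shifted.
- **Other things:** nothing else that I could see had moved. The arm hid part of the bench in the last overhead picture, so the bottles there were not all checked.

I could not read the state after handing in, so the final second is unchecked.

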